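# Angle a cross-tie past the post into its carriage bay

## Task

Push the silver cross-tie with red ends into the white bay, with gentle pushes of the fingers, never gripping or lifting it: first swing and slide its left end in behind the post, then push its right end in, until the whole tie lies flat and flush against the bay's back rail. Leave the grease pot, the crank handle and the wrench where they are, and finish with the robot clear of everything.

Things in the scene. Friction and masses are not known exactly. Their poses are not given: they have to be found in the camera images.
- bay: Fixed white frame on the table, 45 mm high, open towards the robot, no floor of its own (dark patch). Origin on the table amid the bay; x into the bay (away from the robot), y left along the back rail, whose inner face is at x = +50 mm. Left cross-member: inner face y = +155 mm, from x = -30 mm to the rail. Short right stop: inner face y = -155 mm, x = 0 to +50 mm. All 24 mm thick.
- post: Fixed round stub post, dark steel with a red top, 30 mm diameter, 62 mm tall, before the left half of the bay's mouth (its thin foot plate does not obstruct). Origin at its foot on its axis, axes as the bay's. In the bay's frame it stands at x = -45 mm, y = +40 to +70 mm: 80 mm remain between it and the back rail.
- tie_mid (a point): Centre of the loose silver cross-tie, a box section with a red plug at each end: 260 mm long (own y, to the left), 36 mm wide (own x), 32 mm high, 0.35 to 0.6 kg; slides on the table. Point half-way up, 16 mm above the table. It starts crosswise before the bay, its left end to the right of the post. Home: centre at x = +32 mm in the bay's frame.
- tie_left (a point): Centre of the end face of the tie's left end (the end that is to go behind the post), 16 mm up. Axes as tie_mid.
- tie_right (a point): Centre of the end face of the tie's right end, 16 mm up. Axes as tie_mid.
- grease_pot: Loose yellow jar with black lid, 52 mm diameter, 85 mm tall, standing to the left of the work in front of the bay; leave alone. Origin at its underside.
- crank: Loose three-armed black crank handle with a red hub, about 165 mm across, 38 mm high, lying to the left of the bay; leave alone. Origin at its underside, on its hub axis.
- wrench: Loose steel wrench lying behind the back rail; leave alone. Origin under its middle.
Mind the look-alikes: they are no part of the job. What is shaped like the post but orange or turquoise is not meant.

How it is judged:
By the outcome, as a careful person would: the job done as asked, in the order asked, and still so for the second after the job is handed in, with the robot touching nothing.
It also fails if it takes over 72 s, if anything falls off the work surface, if the arm or the gripper's body presses on something with over 40 N, if the wrist force passes 120 N, or if a joint passes its speed limit or range.

## Robot

A 6-joint arm with a two-finger parallel gripper is mounted at the origin on the work surface. World frame = base frame: x ahead of the robot, y to its left, z up, the work surface at z = 0. Lengths are in m, angles in rad, forces in N, time in s.
With the tool pointing down it reaches from about 0.3 to 0.95 m from the base axis. Payload 3.1 kg.
Tool frame: the origin (TCP) lies midway between the tips of the shut fingers; the grasp point (between the pads) lies 19 mm behind it; z points along the fingers, x is the direction in which the jaws open and shut, and the axes are right-handed (so a half turn about z gives the same grasp; the last joint's range is limited). The gripper opens to 85 mm and grips with 20 to 120 N. Pads are 22 mm wide; open, the fingers measure 114 mm over their backs; the gripper's body (76 mm by 85 mm) begins 54 mm behind the grasp point. The pads swing forward as they close: fully open they stand 13 mm farther back than shut.
Start: joints at [-1.194, 0.308, 1.634, -0, 1.2, -0.07], TCP at [0.27, -0.564, 0.231] pointing down, gripper open.
Joint ranges: [-3.06, 3.06], [-0.79, 1.96], [0.05, 2.63], [-1.19, 4.34], [0.05, 2.64], [-2.94, 2.94]. Speed limits (rad/s): [2.79, 2.79, 3.14, 3.14, 3.14, 3.14].

## Interface

Orientations are given as a unit quaternion [x, y, z, w].
In Python, from rig import arm, optics gives the robot as it stands. The module is installed in compiled form; this text tells all that it offers.
- The arm moves only by the shell command python3 -m pendant 'ROWS' [FORCE]. ROWS is JSON, a list of rows, each a list of 3 entries, a list of its own where there are three numbers: the shift along the tool's x, y, z in units of 50 mm (1.0 is 50 mm), then the turn about the tool's z in degrees, then the opening in per cent of the stroke, from 0 (shut) to 100 (fully open). A call has 1 to 20 rows; each row shifts and turns the commanded pose from where the row before left it, along the tool's axes as they then stand; what a row does not reach is not made up. A row lasts 1/10 s, in which the tool goes at most 50 mm and 8.59 degrees, less where a joint would pass 70% of its speed; a pose out of reach is approached as far as the arm can. A call is refused whole if a number of a shift passes 1 or a number of a turn 8.59, either way. A call with a gripper value outside its range is refused whole. The fingers move at their own pace and stop on an object; FORCE is the grip in N (left out, the last holds). Time passes only in rows, so rows that do not move let the fingers close. It gives the time, the measured TCP pose, the force and the opening at its end, in the units of the state.
- arm.get_obs(): the state, without advancing time (a new reading comes with each control period).
- optics.read_camera(name): name is "scene" or "top"; returns (picture, depth): 420x560x3 uint8, blue, green, red; 420x560 float32, m along the optical axis (not along the pixel's ray), 0 where there is no reading.
- optics.get_calibration(name): a dict with "fx", "fy", "cx", "cy" (pixels), "R" (3x3) and "t" (3): a world point X has camera coordinates R X + t. Camera axes: x right, y down, z forward; pixel columns grow to the right and rows downward; lengths in m; the calibration is good to about 2 mm. A picture is of the moment at which its call begins. get_calibration takes no time and is no camera call.
- arm.close_job(): hands the job in, once; it reports no verdict.
The state is a dict: "t": time; "qpos": joint angles; "joint_velocities": joint speeds; "tau": joint torques, N m; "tcp_pos": TCP position; "ee_rot": TCP orientation; "wrist_force": force on the tool from outside, world axes, zero at the start; "torque": the same for the moment, N m; "gripper_width": finger opening in m.
Only numpy, scipy, OpenCV 4.12 (cv2) and the standard library are available. Lean on these libraries where they do the work, as an engineer would, in place of code of your own. Each camera call takes 0.05 s, during which the arm holds its last target. There are 200 camera calls.

## Working session

There is one attempt and no reset: what is moved stays moved. The work goes in short steps, Python scripts to look and compute and a shell command to move; the robot and the scene stay as the last step left them, time stands still between calls to the robot, and variables do not carry over. Pictures are saved under pics/ and viewed, about 8 in all and at most 12, crops included, and the job is handed in when it is done.

```bash
mkdir -p pics; cat > h.py <<'E'
import numpy as np, cv2
from rig import arm, optics
def ray(name,u,v,z):
    c=optics.get_calibration(name);R=np.array(c["R"]);t=np.array(c["t"])
    d=R.T@np.array([(u-c["cx"])/c["fx"],(v-c["cy"])/c["fy"],1]);o=-R.T@t
    return o+d*(z-o[2])/d[2]
def proj(name,X):
    c=optics.get_calibration(name);p=np.array(c["R"])@np.array(X)+np.array(c["t"])
    return c["fx"]*p[0]/p[2]+c["cx"],c["fy"]*p[1]/p[2]+c["cy"]
E
python3 - <<'E'
from h import *
for n in("scene","top"):
    p,d=optics.read_camera(n);cv2.imwrite(f"pics/{n}0.png",p);np.save(f"{n}0.npy",d)
    c=optics.get_calibration(n);print(n,c)
o=arm.get_obs();print(o["t"],o["tcp_pos"],o["ee_rot"],o["wrist_force"],o["gripper_width"])
E
```

```text
scene {'fx': 395.36191664640876, 'fy': 395.36191664640876, 'cx': 278.7865488960234, 'cy': 210.34407779331676, 'R': array([[ 0.41097435,  0.9115688 ,  0.01193339],
       [ 0.67958134, -0.29760662, -0.67052181],
       [-0.60767531,  0.28367697, -0.74179383]]), 't': array([-0.28329966, -0.34375539,  1.27072922])}
top {'fx': 514.8326395292677, 'fy': 514.8326395292677, 'cx': 283.82141260149666, 'cy': 212.2817408529618, 'R': array([[-0.01507032, -0.99988406,  0.00218133],
       [-0.98142456,  0.01437474, -0.19130918],
       [ 0.19125565, -0.00502391, -0.9815274 ]]), 't': array([0.07120951, 0.61425981, 1.05313881])}
0.1 [ 0.26973522 -0.56295937  0.23015732] [ 8.46179934e-01 -5.32896239e-01 -8.51964915e-04 -6.25821786e-04] [-0.64846892 -0.56628419 -0.02986193] 0.0854448519861478
```

View pics/top0.png

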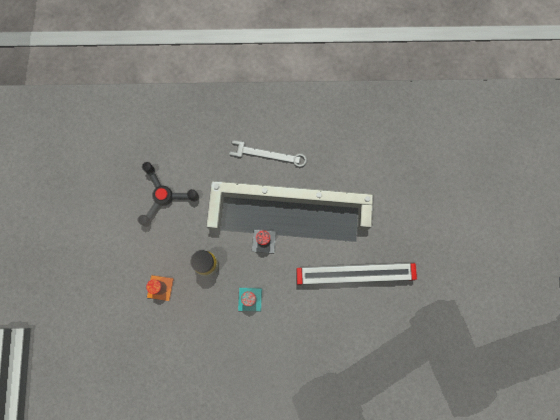

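View pics/scene0.png

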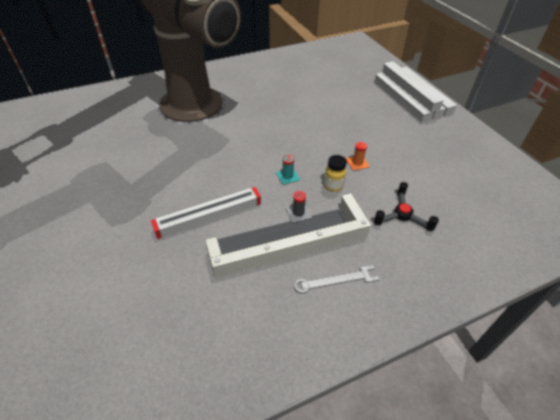

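The top view has three post-like things: steel on a grey foot at (263,240), turquoise at (250,299) and orange at (158,288). The one at (263,240) fits, being dark steel and right at the bay's mouth on its left half. The tie lies from (299,276) to (414,272). I'll confirm with a crop and measure.

```bash
cat >> h.py <<'E'
def blobs(m,amin):
    n,l,s,c=cv2.connectedComponentsWithStats(m.astype(np.uint8));return [(l==i,c[i],s[i,4]) for i in range(1,n) if s[i,4]>=amin]
def redends(p):
    hsv=cv2.cvtColor(p,cv2.COLOR_BGR2HSV).astype(int)
    return blobs(((hsv[...,0]<8)|(hsv[...,0]>172))&(hsv[...,1]>130)&(hsv[...,2]>70),20)
E
python3 - <<'E'
from h import *
p=cv2.imread("pics/top0.png");g=p.astype(int)
cv2.imwrite("pics/crop0.png",cv2.resize(p[170:320,190:430],None,fx=3.3,fy=3.3,interpolation=cv2.INTER_CUBIC))
m=(g.min(2)>150); m[:130]=0; m[:,:200]=0
for b,c,a in blobs(m,150):
    r=cv2.minAreaRect(np.argwhere(b)[:,::-1].astype(np.float32));print("white",c.round(1),a,r)
for b,c,a in redends(p):
    print("red",c.round(1),a,cv2.boxPoints(cv2.minAreaRect(np.argwhere(b)[:,::-1].astype(np.float32))).round(1).tolist(),ray("top",*c,.032).round(4),ray("top",*c,.062).round(4))
E
```

```text
white [266.  153.4] 511 ((267.73077392578125, 153.8461456298828), (76.28917694091797, 14.31647777557373), 11.309932708740234)
white [285.7 197.4] 2169 ((289.5230407714844, 209.96185302734375), (163.07899475097656, 45.85350799560547), 4.573921203613281)
white [355.6 273.3] 1148 ((356.029541015625, 273.2388000488281), (15.987215042114258, 107.95367431640625), 87.70938873291016)
red [160.7 193.5] 117 [[152.5, 193.5], [160.5, 185.5], [168.5, 193.5], [160.5, 201.5]] [0.6673 0.3357 0.032 ] [0.6602 0.3285 0.062 ]
red [413.3 271. ] 82 [[410.1000061035156, 263.1000061035156], [414.8999938964844, 262.6000061035156], [416.5, 278.8999938964844], [411.70001220703125, 279.29998779296875]] [ 0.4868 -0.2168  0.032 ] [ 0.4846 -0.2092  0.062 ]
red [299.  275.8] 83 [[297.0, 268.0], [301.0, 268.0], [301.0, 284.0], [297.0, 284.0]] [0.4801 0.0313 0.032 ] [0.478  0.0323 0.062 ]
red [153.7 286.1] 133 [[147.0, 279.0], [160.0, 279.0], [160.0, 293.0], [147.0, 293.0]] [0.4628 0.3445 0.032 ] [0.4612 0.337  0.062 ]
```

View pics/crop0.png

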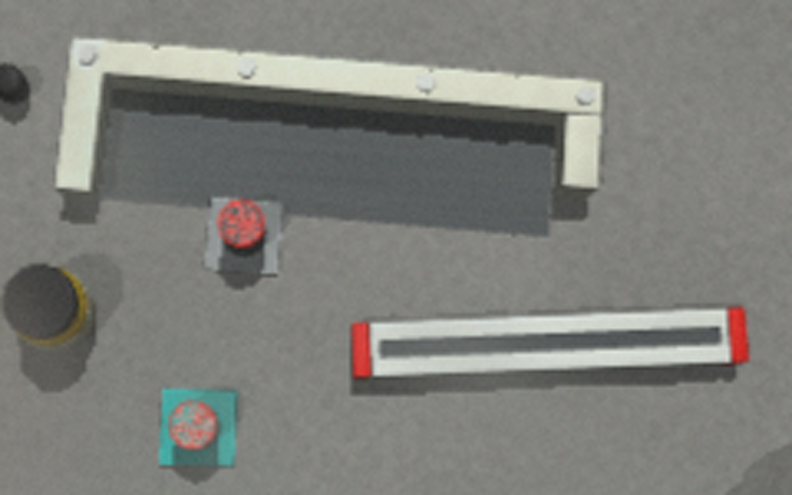

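The crop confirms the steel post with its grey foot at (263,237). The bay's mouth opens toward the robot, with inner rail corners at about (221.5,192) and (361.5,204). Now I'll work out the geometry.

```bash
python3 - <<'E'
from h import *
f=lambda x,y,z:ray("top",190+x/3.3,170+y/3.3,z)[:2]
L=f(104,73,.045);R=f(566,113,.045);LF=f(97,190,.045);RF=f(566,185,.045);OL=f(73,39,.045);OR=f(603,82,.045)
print(L,R,np.linalg.norm(L-R),LF,RF,OL,OR,np.linalg.norm(OL-OR))
ydir=(OL-OR)/np.linalg.norm(OL-OR);xdir=np.array([ydir[1],-ydir[0]])
O1=(OL+OR)/2-.074*xdir;O2=(L+R)/2-.05*xdir
print("bay",O1,O2,np.degrees(np.arctan2(xdir[1],xdir[0])),np.degrees(np.arctan2(*((L-R)*[-1,1]))))
O=(O1+O2)/2;B=np.c_[xdir,ydir]
P=f(242,222,.062);print("post",P,(P-O)@B)
tl=f(353,350,.032);tr=f(747,335,.032);print("tie",tl,tr,np.linalg.norm(tl-tr),(tl-O)@B,(tr-O)@B)
print("jar",f(42,300,.085),(f(42,300,.085)-O)@B,"teal",(f(193,425,.062)-O)@B)
np.savez("bay.npz",O=O,B=B)
o=arm.get_obs();from scipy.spatial.transform import Rotation as Ro
print(Ro.from_quat(o["ee_rot"]).as_matrix().round(3))
E
```

```text
[0.66532009 0.19869089] [ 0.63350945 -0.10888373] 0.309215235942258 [0.58617926 0.20266468] [ 0.58496998 -0.10674939] [0.68904293 0.21966687] [ 0.65429692 -0.13453294] 0.35589997329270917
bay [0.59802343 0.04979148] [0.59965362 0.04978501] -5.602630732696273 -5.904771878048039
post [0.56100272 0.10663972] [-0.04320539  0.05288603]
tie [0.47964275 0.03562293] [ 0.48557991 -0.22330386] 0.2589948486002166 [-0.11724342 -0.02573456] [-0.08605597 -0.2828448 ]
jar [0.51010746 0.23166256] [-0.10606332  0.1723428 ] teal [-0.17479055  0.07207266]
[[ 0.432 -0.902 -0.001]
 [-0.902 -0.432  0.002]
 [-0.002 -0.    -1.   ]]
```

```bash
cat >> h.py <<'E'
def tool(o=None):
    o=o or arm.get_obs();b=np.load("bay.npz")
    from scipy.spatial.transform import Rotation as Ro
    x=Ro.from_quat(o["ee_rot"]).as_matrix()[:2,0]@b["B"]
    p=(np.array(o["tcp_pos"])[:2]-b["O"])@b["B"]
    print("t",round(o["t"],2),"tool bay mm",(p*1e3).round(1),"z",round(o["tcp_pos"][2]*1e3,1),"toolx ang from -y (deg, + = turned cw):",-np.degrees(np.arctan2(x[0],-x[1])).round(1),"F",np.round(o["wrist_force"],1),"w",round(o["gripper_width"],4),"q6",round(o["qpos"][5],2))
def tie(save=None):
    b=np.load("bay.npz");p,_=optics.read_camera("top")
    if save: cv2.imwrite(save,p)
    for m,c,a in redends(p):
        q=(ray("top",*c,.032)[:2]-b["O"])@b["B"]*1e3
        if abs(q[0])<200 and -350<q[1]<170: print("red bay mm",q.round(1),a)
E
python3 -m pendant '[[[0,0,0],7.8,0],[[0,0,0],7.8,0],[[0,0,0],7.8,0],[[0,0,0],7.8,0]]' 20; python3 -c "
from h import *
tool();tie()"
```

```text
t: 0.5
tcp_pos: [0.2698, -0.5632, 0.2305]
ee_rot: [-0.67, 0.743, 0.001, 0.0]
wrist_force: [0.4, -0.4, 0.4]
gripper_width: 0.0284
t 0.5 tool bay mm [-267.6 -642.2] z 230.5 toolx ang from -y (deg, + = turned cw): 0.3 F [ 0.4 -0.4  0.4] w 0.0284 q6 0.48
red bay mm [-44.   48.8] 33
red bay mm [ -85.5 -276.2] 83
red bay mm [-116.3  -30.1] 83
```

```bash
python3 -m pendant '[[[-0.8,-0.14,0.15],0,0],[[-0.8,-0.14,0.15],0,0],[[-0.8,-0.14,0.15],0,0],[[-0.8,-0.14,0.15],0,0],[[-0.8,-0.14,0.15],0,0],[[-0.8,-0.14,0.15],0,0],[[-0.8,-0.14,0.15],0,0],[[-0.8,-0.14,0.15],0,0],[[-0.8,-0.14,0.15],0,0],[[-0.8,-0.14,0.15],0,0],[[-0.8,-0.14,0.15],0,0],[[-0.8,-0.14,0.15],0,0],[[-0.8,-0.14,0.15],0,0],[[-0.8,-0.14,0.15],0,0],[[-0.8,-0.14,0.15],0,0],[[0,0,0],0,0]]'; python3 -c "
from h import *
tool()"
```

```text
t: 2.15
tcp_pos: [0.433, 0.027, 0.118]
ee_rot: [-0.675, 0.738, 0.001, 0.0]
wrist_force: [-0.8, -0.4, 0.4]
gripper_width: -0.0001
t 2.15 tool bay mm [-162.8  -38.9] z 118.0 toolx ang from -y (deg, + = turned cw): -0.5 F [-0.8 -0.4  0.4] w -0.0001 q6 1.62
```

```bash
python3 -m pendant '[[[0.1,0,0.35],0,0],[[0,0,0.35],0,0],[[0,0,0.35],0,0],[[0,0,0.35],0,0],[[0,0,0.35],0,0],[[0,0,0.35],0,0],[[0,0,0],0,0],[[0,-0.1,0],0,0],[[0,-0.1,0],0,0],[[0,-0.1,0],0,0],[[0,-0.1,0],0,0],[[0,-0.1,0],0,0],[[0,-0.1,0],0,0],[[0,-0.1,0],0,0],[[0,-0.1,0],0,0],[[0,-0.1,0],0,0],[[0,0,0],0,0]]'; python3 -c "
from h import *
tool();tie()"
```

```text
t: 3.85
tcp_pos: [0.4788, 0.0137, 0.0139]
ee_rot: [-0.672, 0.741, -0.001, 0.001]
wrist_force: [-0.1, 0.1, 0.2]
gripper_width: -0.0001
t 3.85 tool bay mm [-115.9  -47.6] z 13.9 toolx ang from -y (deg, + = turned cw): -0.0 F [-0.1  0.1  0.2] w -0.0001 q6 1.61
red bay mm [-44.5  48.6] 33
red bay mm [ -93.9 -279.5] 85
```

```bash
python3 -m pendant '[[[0,-0.1,0],0,0],[[0,-0.1,0],0,0],[[0,-0.1,0],0,0],[[0,-0.1,0],0,0],[[0,-0.1,0],0,0],[[0,-0.1,0],0,0],[[0,-0.1,0],0,0],[[0,-0.1,0],0,0],[[0,-0.1,0],0,0],[[0,0,0],0,0],[[0,0.3,0],0,0],[[0,0.4,0],0,0],[[0,0.4,0],0,0],[[0,0,-0.5],0,0],[[0,0,-0.5],0,0],[[0.5,0.3,-0.5],0,0],[[0.5,0.3,0],0,0]]'; python3 -c "
from h import *
tool();tie('pics/top1.png')"
```

```text
t: 5.6
tcp_pos: [0.4367, -0.0328, 0.0926]
ee_rot: [-0.673, 0.74, -0.004, 0.003]
wrist_force: [1.0, -0.5, -0.0]
gripper_width: 0.0001
t 5.6 tool bay mm [-153.3  -98.1] z 92.6 toolx ang from -y (deg, + = turned cw): -0.1 F [ 1.  -0.5 -0. ] w 0.0001 q6 1.49
red bay mm [-37.7 -37.1] 82
red bay mm [-48.1  48.7] 24
red bay mm [-107.7 -274.7] 87
```

View pics/top1.png

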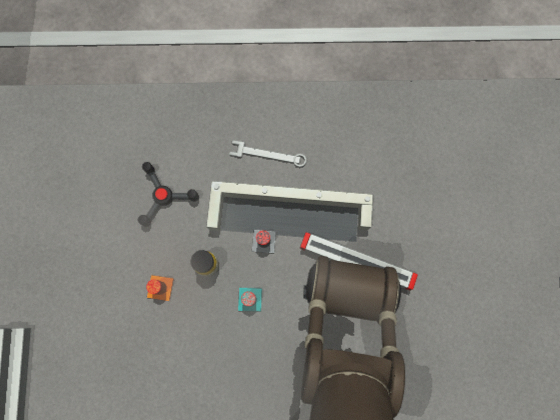

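Left plug is at (307,242) and right at (414,280), so the tie has swung to 16° with its left end right of the post. Next I push it bodily inward a little right of its centre.

```bash
python3 -m pendant '[[[0.38,0,0],0,0],[[0.38,0,0.2],0,0],[[0.38,0,0.35],0,0],[[0,0,0.35],0,0],[[0,0,0.35],0,0],[[0,0,0.35],0,0],[[0,-0.2,0],0,0],[[0,-0.2,0],0,0],[[0,-0.2,0],0,0],[[0,-0.1,0],0,0],[[0,-0.1,0],0,0],[[0,-0.1,0],0,0],[[0,-0.1,0],0,0],[[0,-0.1,0],0,0],[[0,-0.1,0],0,0],[[0,-0.1,0],0,0],[[0,-0.1,0],0,0],[[0,0,0],0,0]]'; python3 -c "
from h import *
tool();tie()"
```

```text
t: 7.45
tcp_pos: [0.4978, -0.0957, 0.0087]
ee_rot: [-0.672, 0.741, -0.001, 0.0]
wrist_force: [-0.9, 0.5, 0.8]
gripper_width: 0.0
t 7.45 tool bay mm [ -86.3 -154.7] z 8.7 toolx ang from -y (deg, + = turned cw): 0.0 F [-0.9  0.5  0.8] w 0.0 q6 1.39
red bay mm [-22.9 -37. ] 85
```

```bash
python3 -m pendant '[[[0,0.3,0],0,0],[[0,0.3,0],0,0],[[0,0,-0.5],0,0],[[0,0,-0.5],0,0],[[0.7,0,-0.4],0,0],[[0.8,0,0],0,0],[[0.8,-0.1,0],0,0],[[0.9,0,0],0,0],[[0,0,0],-8.3,0],[[0,0,0],-8.3,0],[[0,0,0],-8.3,0],[[0,0,0],-8.3,0],[[0,0,0],-8.3,0],[[0,0,0],-8.3,0],[[0,0,0],-8.3,0],[[0,0,0],-8.3,0],[[0,0,0],-8.3,0],[[0,0,0],0,0]]'; python3 -c "
from h import *
tool();tie()"
```

```text
t: 9.3
tcp_pos: [0.4572, -0.2529, 0.0792]
ee_rot: [0.983, -0.182, 0.001, 0.0]
wrist_force: [0.0, -1.1, -0.1]
gripper_width: -0.0005
t 9.3 tool bay mm [-111.4 -315.1] z 79.2 toolx ang from -y (deg, + = turned cw): -74.7 F [ 0.  -1.1 -0.1] w -0.0005 q6 -0.22
red bay mm [-23.1 -37.1] 84
red bay mm [-44.3  48.6] 34
red bay mm [ -91.8 -275.1] 85
```

```bash
python3 -m pendant '[[[0.16,0,0.35],0,0],[[0,0,0.35],0,0],[[0,0,0.35],0,0],[[0,0,0.3],0,0],[[0,-0.2,0],0,0],[[0,-0.2,0],0,0],[[0,-0.1,0],0,0],[[0,-0.1,0],0,0],[[0,-0.1,0],0,0],[[0,-0.1,0],0,0],[[0,-0.1,0],0,0],[[0,-0.1,0],0,0],[[0,-0.1,0],0,0],[[0,-0.1,0],0,0],[[0,-0.1,0],0,0],[[0,-0.1,0],0,0],[[0,-0.1,0],0,0],[[0,0,0],0,0]]'; python3 -c "
from h import *
tool();tie()"
```

```text
t: 11.15
tcp_pos: [0.4906, -0.184, 0.011]
ee_rot: [0.983, -0.181, -0.0, -0.001]
wrist_force: [-0.2, 0.4, 0.5]
gripper_width: -0.0001
t 11.15 tool bay mm [ -84.9 -243.2] z 11.0 toolx ang from -y (deg, + = turned cw): -74.7 F [-0.2  0.4  0.5] w -0.0001 q6 -0.08
red bay mm [-9.5 11.2] 81
red bay mm [-47.3  46.7] 20
red bay mm [ -82.  -225.1] 69
```

```bash
python3 -m pendant '[[[0.015,-0.1,0],0,0],[[0.015,-0.1,0],0,0],[[0.015,-0.1,0],0,0],[[0.015,-0.1,0],0,0],[[0.015,-0.1,0],0,0],[[0.015,-0.1,0],0,0],[[0.015,-0.1,0],0,0],[[0.015,-0.1,0],0,0],[[0.015,-0.1,0],0,0],[[0.015,-0.1,0],0,0],[[0.015,-0.1,0],0,0],[[0.015,-0.1,0],0,0],[[0,0,0],0,0]]'; python3 -c "
from h import *
tool();tie('pics/top2.png')"
```

```text
t: 12.5
tcp_pos: [0.521, -0.1316, 0.0115]
ee_rot: [0.983, -0.181, 0.0, -0.0]
wrist_force: [-0.5, -0.1, -0.3]
gripper_width: 0.0
t 12.5 tool bay mm [ -59.8 -188.1] z 11.5 toolx ang from -y (deg, + = turned cw): -74.7 F [-0.5 -0.1 -0.3] w 0.0 q6 0.03
red bay mm [ 6.5 68.9] 83
red bay mm [ -64.3 -167. ] 31
```

View pics/top2.png

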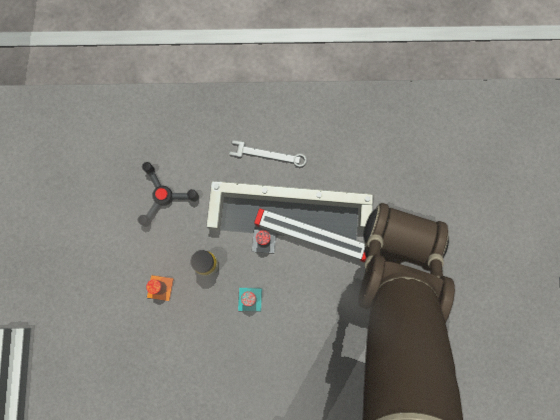

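The tie's left end (260,217) is behind the post with clearance on both sides, at about 16.5°. I continue the slide.

```bash
python3 -m pendant '[[[0.01,-0.1,0],0,0],[[0.01,-0.1,0],0,0],[[0.01,-0.1,0],0,0],[[0.01,-0.1,0],0,0],[[0.01,-0.1,0],0,0],[[0.01,-0.1,0],0,0],[[0.01,-0.1,0],0,0],[[0.01,-0.1,0],0,0],[[0.01,-0.1,0],0,0],[[0.01,-0.1,0],0,0],[[0,0,0],0,0]]'; python3 -c "
from h import *
tool();tie()"
```

```text
t: 13.65
tcp_pos: [0.5434, -0.0864, 0.0112]
ee_rot: [0.983, -0.181, 0.0, -0.0]
wrist_force: [0.1, -0.3, -0.6]
gripper_width: 0.0
t 13.65 tool bay mm [ -41.9 -141. ] z 11.2 toolx ang from -y (deg, + = turned cw): -74.7 F [ 0.1 -0.3 -0.6] w 0.0 q6 0.13
red bay mm [ 23.  116.3] 81
```

```bash
python3 -m pendant '[[[-0.05,0.3,0],0,0],[[0,0.3,0],0,0],[[0,0,-0.5],0,0],[[0,0,-0.5],0,0],[[0,0,-0.5],0,0],[[0,0,0],8.3,0],[[0,0,0],8.3,0],[[0,0,0],8.3,0],[[0,0,0],8.3,0],[[0,0,0],8.3,0],[[0,0,0],8.3,0],[[0,0,0],8.3,0],[[0,0,0],8.3,0],[[0,0,0],8.3,0],[[-0.3,0.55,0],0,0],[[-0.5,0.6,0],0,0],[[-0.5,0,0],0,0],[[0,0,0],0,0]]'; python3 -c "
from h import *
tool();tie('pics/top3.png')"
```

```text
t: 15.5
tcp_pos: [0.477, -0.0432, 0.0857]
ee_rot: [-0.672, 0.741, 0.001, -0.0]
wrist_force: [-0.4, -0.1, 0.2]
gripper_width: 0.0
t 15.5 tool bay mm [-112.1 -104.4] z 85.7 toolx ang from -y (deg, + = turned cw): -0.0 F [-0.4 -0.1  0.2] w 0.0 q6 1.49
red bay mm [ 22.9 116.3] 80
```

View pics/top3.png

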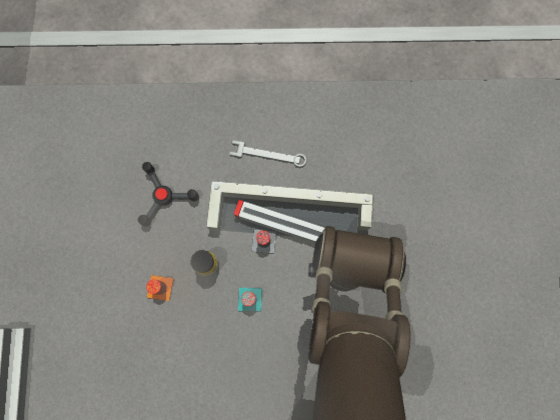

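The tie lies with its left plug at (239,208), well behind the post, and its right end is still out. Now I push the right end in.

```bash
python3 -m pendant '[[[0,0,0.37],0,0],[[0,0,0.37],0,0],[[0,0,0.37],0,0],[[0,0,0.37],0,0],[[0,-0.2,0],0,0],[[0,-0.2,0],0,0],[[0,-0.1,0],0,0],[[0,-0.1,0],0,0],[[0,-0.1,0],0,0],[[0,-0.1,0],0,0],[[0,-0.1,0],0,0],[[0,-0.1,0],0,0],[[0,-0.1,0],0,0],[[0,-0.1,0],0,0],[[0,-0.1,0],0,0],[[0,-0.1,0],0,0],[[0,-0.1,0],0,0],[[0,-0.1,0],0,0],[[0,-0.1,0],0,0],[[0,0,0],0,0]]'; python3 -c "
from h import *
tool();tie()"
```

```text
t: 17.55
tcp_pos: [0.565, -0.0526, 0.0126]
ee_rot: [-0.672, 0.741, -0.001, 0.001]
wrist_force: [0.5, -0.6, 0.8]
gripper_width: 0.0
t 17.55 tool bay mm [ -23.7 -105.2] z 12.6 toolx ang from -y (deg, + = turned cw): 0.0 F [ 0.5 -0.6  0.8] w 0.0 q6 1.5
red bay mm [ 14.9 124.1] 76
```

```bash
python3 -m pendant '[[[0,-0.08,0],0,0],[[0,-0.08,0],0,0],[[0,-0.08,0],0,0],[[0,-0.08,0],0,0],[[0,0,0],0,0],[[0,0.3,0],0,0],[[0,0.4,0],0,0],[[0,0.4,0],0,0],[[0,0.4,0],0,0],[[0,0.4,0],0,0],[[0,0,0],0,0]]'; python3 -c "
from h import *
tool();tie('pics/top4.png')"
```

```text
t: 18.7
tcp_pos: [0.4819, -0.0442, 0.0117]
ee_rot: [-0.672, 0.741, 0.001, -0.001]
wrist_force: [-0.6, 0.6, 0.0]
gripper_width: 0.0
t 18.7 tool bay mm [-107.2 -104.9] z 11.7 toolx ang from -y (deg, + = turned cw): 0.0 F [-0.6  0.6  0. ] w 0.0 q6 1.49
red bay mm [  9.6 125.4] 76
red bay mm [  20.  -122.4] 99
```

View pics/top4.png

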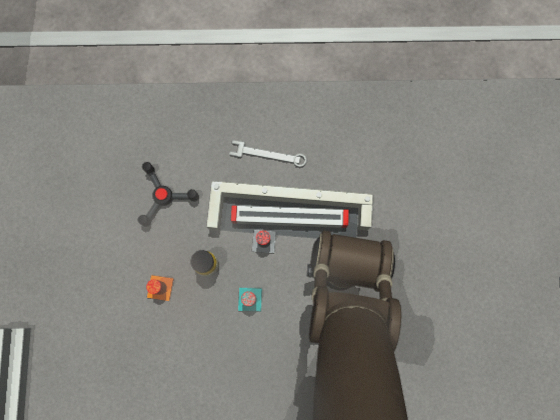

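The tie is nearly flush, with plugs at (235,214) and (346,217), about 2.4° off and 12 to 22 mm short. I push just left of centre, beside the post.

```bash
python3 -m pendant '[[[-0.6,0,0],0,0],[[-0.6,0,0],0,0],[[-0.6,0,0],0,0],[[-0.5,0,0],0,0],[[0,0,0],0,0],[[0,-0.4,0],0,0],[[0,-0.4,0],0,0],[[0,-0.4,0],0,0],[[0,-0.4,0],0,0],[[0,-0.1,0],0,0],[[0,-0.1,0],0,0],[[0,-0.1,0],0,0],[[0,-0.06,0],0,0],[[0,-0.06,0],0,0],[[0,-0.06,0],0,0],[[0,0,0],0,0]]'; python3 -c "
from h import *
tool();tie()"
```

```text
t: 20.35
tcp_pos: [0.6001, 0.0596, 0.0121]
ee_rot: [-0.672, 0.741, -0.0, 0.0]
wrist_force: [-1.4, 1.1, -1.2]
gripper_width: 0.0001
t 20.35 tool bay mm [0.3 9.9] z 12.1 toolx ang from -y (deg, + = turned cw): -0.0 F [-1.4  1.1 -1.2] w 0.0001 q6 1.7
red bay mm [ 26.1 125.6] 84
red bay mm [  29.  -122.5] 89
```

```bash
python3 -m pendant '[[[0,-0.04,0],0,0],[[0,-0.04,0],0,0],[[0,-0.02,0],0,0],[[0,0,0],0,0]]'; python3 -c "
from h import *
tool();tie()"
```

```text
t: 20.8
tcp_pos: [0.6051, 0.0591, 0.0123]
ee_rot: [-0.672, 0.741, -0.0, 0.0]
wrist_force: [-1.7, 0.7, -0.5]
gripper_width: -0.0002
t 20.8 tool bay mm [5.3 9.8] z 12.3 toolx ang from -y (deg, + = turned cw): 0.0 F [-1.7  0.7 -0.5] w -0.0002 q6 1.69
red bay mm [ 32.4 125.5] 78
red bay mm [  31.5 -122.8] 88
```

```bash
python3 -m pendant '[[[0,-0.03,0],0,0],[[0,-0.03,0],0,0],[[0,0,0],0,0]]'; python3 -c "
from h import *
tool();tie()"
```

```text
t: 21.15
tcp_pos: [0.6056, 0.059, 0.0122]
ee_rot: [-0.672, 0.741, 0.002, -0.002]
wrist_force: [-6.3, 1.5, 4.0]
gripper_width: -0.0001
t 21.15 tool bay mm [5.9 9.8] z 12.2 toolx ang from -y (deg, + = turned cw): 0.0 F [-6.3  1.5  4. ] w -0.0001 q6 1.69
red bay mm [ 33.7 125.4] 83
red bay mm [  32.  -122.8] 89
```

Rail contact now (6 N). I back off, press the right end gently to make sure it is seated too, and then look.

```bash
python3 -m pendant '[[[0,-0.02,0],0,0],[[0,0,0],0,0],[[0,0.2,0],0,0],[[0,0.4,0],0,0],[[0,0.5,0],0,0],[[0,0.5,0],0,0],[[0.6,0,0],0,0],[[0.6,0,0],0,0],[[0.6,0,0],0,0],[[0.4,0,0],0,0],[[0,-0.5,0],0,0],[[0,-0.5,0],0,0],[[0,-0.3,0],0,0],[[0,-0.1,0],0,0],[[0,-0.06,0],0,0],[[0,-0.05,0],0,0],[[0,-0.05,0],0,0],[[0,0,0],0,0]]'; python3 -c "
from h import *
tool();tie()"
```

```text
t: 23.0
tcp_pos: [0.5948, -0.0504, 0.012]
ee_rot: [-0.672, 0.741, 0.001, -0.001]
wrist_force: [-1.3, 1.1, 0.9]
gripper_width: 0.0003
t 23.0 tool bay mm [   5.7 -100.1] z 12.0 toolx ang from -y (deg, + = turned cw): -0.0 F [-1.3  1.1  0.9] w 0.0003 q6 1.51
red bay mm [ 33.7 125.4] 81
red bay mm [-47.3  46.7] 20
```

```bash
python3 -m pendant '[[[0,-0.03,0],0,0],[[0,-0.03,0],0,0],[[0,0,0],0,0]]'; python3 -c "
from h import *
tool()"
```

```text
t: 23.35
tcp_pos: [0.5947, -0.0504, 0.0116]
ee_rot: [-0.672, 0.741, 0.004, -0.003]
wrist_force: [-8.2, 0.4, 6.5]
gripper_width: 0.0
t 23.35 tool bay mm [   5.6 -100.1] z 11.6 toolx ang from -y (deg, + = turned cw): -0.0 F [-8.2  0.4  6.5] w 0.0 q6 1.51
```

The right end is already seated: blocked at x=5.6 mm, against 5.9 mm near the centre. Now I retract.

```bash
python3 -m pendant '[[[0,0.1,0],0,0],[[0,0.3,0],0,0],[[0,0.6,0],0,0],[[0,0.6,0],0,0],[[0,0,-0.5],0,0],[[0,0,-0.8],0,0],[[0.5,0,-0.8],0,0],[[0.8,0,-0.8],0,0],[[0.8,0,0],0,0],[[0.8,0,0],0,0],[[0.8,0,0],0,0],[[0.8,0,0],0,0],[[0.4,0,0],0,0],[[0,0,0],0,0],[[0,0,0],0,0]]'; python3 -c "
from h import *
tool();tie('pics/top5.png')
s,_=optics.read_camera('scene');p=cv2.imread('pics/top5.png')
a=cv2.resize(p[130:320,130:430],(790,500))
cv2.imwrite('pics/top5c.png',a);cv2.imwrite('pics/scene5c.png',cv2.resize(s[140:300,140:440],(790,421)))
print(np.abs(arm.get_obs()['joint_velocities']).max())
r=cv2.imread('pics/top0.png');d=np.abs(p.astype(int)-r).max(2)
print('jar',(d[250:275,190:218]>40).sum(),'crank',(d[155:230,135:200]>40).sum(),'wrench',(d[135:170,225:310]>40).sum())
"
```

```text
t: 24.85
tcp_pos: [0.4958, -0.2824, 0.1526]
ee_rot: [-0.671, 0.741, -0.0, 0.0]
wrist_force: [-0.0, 0.6, -0.5]
gripper_width: -0.0002
t 24.85 tool bay mm [ -70.1 -340.6] z 152.6 toolx ang from -y (deg, + = turned cw): 0.1 F [-0.   0.6 -0.5] w -0.0002 q6 1.08
red bay mm [ 33.7 125.4] 81
red bay mm [  31.7 -122.9] 91
red bay mm [-47.3  46.7] 20
0.011278535292852785
jar 0 crank 0 wrench 0
```

View pics/top5c.png

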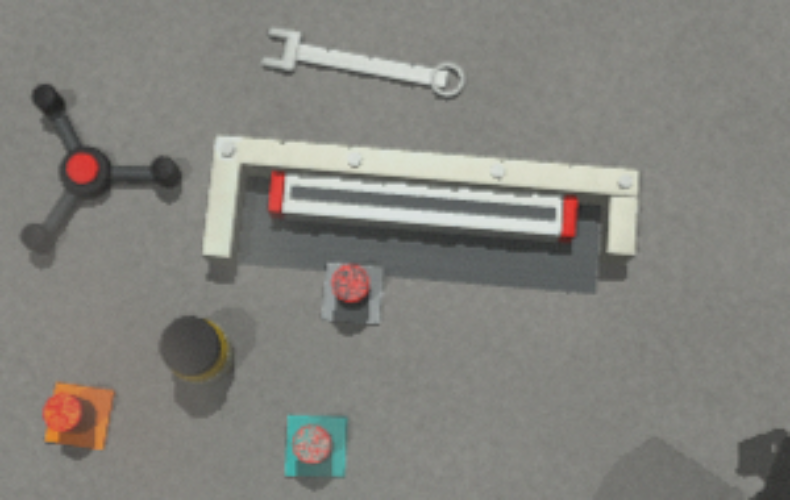

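View pics/scene5c.png

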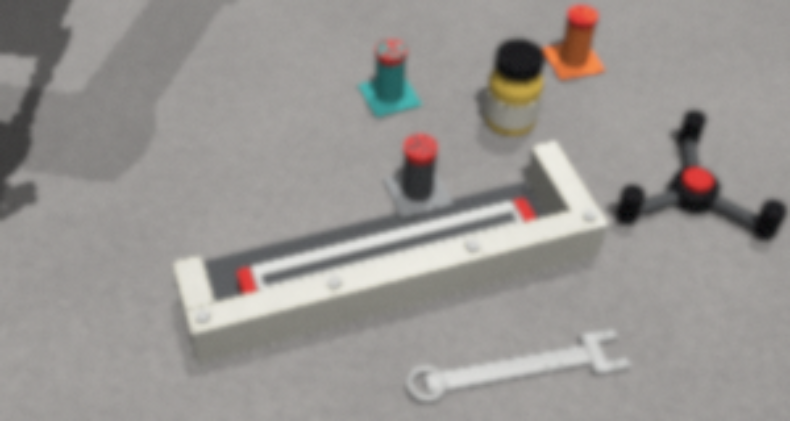

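The tie lies flush along the back rail (plugs at (276,192) and (569,216) in the crop). The other items have not moved, and the robot is clear.

```bash
python3 -c "
from rig import arm
print(arm.close_job())"
```

```text
the job is handed in; nothing more can be done
None
```

The cross-tie is in the bay, flush against the back rail, and the job was handed in at about 25 s of the 72 s allowed. I used shut-finger pushes only, with no gripping or lifting. I swung the left end in, slid the tie along its own axis behind the steel post, pushed the right end in, then seated it near the middle and at the right end.

- **Position:** the last check put the plug centres at x = 33.7 mm (left) and 31.7 mm (right), against a home of 32 mm. That 2 mm difference disagrees slightly with perfect alignment. When pressed, the tie stopped at x = 5.9 mm near its middle and 5.6 mm near its right end, so I take most of it as camera and bay-angle error.
- **Forces:** readings at the end of each move never passed about 11 N at the wrist; peaks within a move were not recorded.
- **Other items:** the grease pot, crank handle and wrench showed no change between the first and last top pictures.
- **Robot:** it finished about 150 mm up and off to the right, touching nothing.

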